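# Stamp two job cards, then re-ink the stamp in its sprung ring

## Robot

A 7-joint arm with a two-finger parallel gripper is mounted at the origin on a cart in front of the work surface, level with it; the furniture and walls round the work are solid. World frame = base frame: x ahead of the robot, y to its left, z up, the work surface at z = 0. Lengths are in m, angles in rad, forces in N, time in s.
With the tool pointing down it reaches from about 0.4 to 0.85 m from the base axis. Payload 10.4 kg.
Tool frame: the origin (TCP) lies between the finger pads; the fingertips stand 17 mm ahead of it and the grasp point (between the pads) lies 2 mm behind it; z points along the fingers, y is the line along which they close (so a half turn about z gives the same grasp; the last joint's range is limited). The gripper opens to 85 mm and grips with 20 to 120 N. Pads are 22 mm wide; open, the fingers measure 114 mm over their backs; the gripper's body (76 mm by 85 mm) begins 54 mm behind the grasp point. The pads swing forward as they close: fully open they stand 13 mm farther back than shut.
Start: joints at [-1.371, 0.332, -0.065, 1.46, 0.022, 1.35, -0.088], TCP at [0.138, 0.61, 0.248] pointing down, gripper open.
Joint ranges: [-2.6, 2.6], [-0.5, 2.12], [-1.47, 1.34], [0.16, 2.42], [-1.27, 4.41], [0.06, 2.06], [-2.6, 2.6]. Speed limits (rad/s): [2.22, 2.22, 2.79, 2.79, 3.14, 3.14, 3.14].

## Interface

Orientations are given as a unit quaternion [x, y, z, w].
In Python, from workcell import readout, imaging, manip gives the robot as it stands. The module is installed in compiled form; this text tells all that it offers.
- The arm moves only by the shell command python3 -m crank 'ROWS' [OPENING] [FORCE]. ROWS is JSON, a list of rows, each a list of 4 numbers: the shift along the tool's x, y, z as a fraction of full scale, then the turn about the tool's z as a fraction of full scale. In form: [[x, y, z, yaw], ...]. A call has 1 to 5 rows; each row is the pose to reach, as a shift and turn from the pose commanded when the call began, along the tool's axes at that moment; what a row does not reach only later rows make up. Full scale, the value 1, is 400 mm for a shift and 60 degrees for a turn. A row lasts 1/12 s, in which the tool goes at most 41.7 mm and 7.16 degrees, less where a joint would pass 70% of its speed; a pose out of reach is approached as far as the arm can. A call with a number of a shift or a turn outside -1 to 1 is refused whole. A call with a gripper value outside its range is refused whole. OPENING is the gripper command: -1 is shut, 1 is fully open, values between are in proportion, set as the call begins (- or left out, the last holds). The fingers move at their own pace and stop on an object; FORCE is the grip in N (left out, the last holds). Time passes only in rows, so rows that repeat a pose let the fingers close. It gives the time, the measured TCP pose, the force, the opening and the grip force at its end, in the units of the state.
- readout.get_obs(): the state, without advancing time (a new reading comes with each control period).
- imaging.camera(name): name is "scene" or "top"; returns a dict with "color" (400x640x3 uint8, red, green, blue), "fx", "fy", "cx", "cy" (pixels), "rvec" (rotation vector, rad) and "tvec" (3), from world to camera coordinates, as OpenCV has them. Camera axes: x right, y down, z forward; pixel columns grow to the right and rows downward; lengths in m; the calibration is good to about 2 mm. A picture is of the moment at which its call begins. There is no depth.
- manip.hand_in(): hands the job in; it is judged then, once.
The state is a dict: "clock": time; "joint_pos": joint angles; "joint_velocities": joint speeds; "tau": joint torques, N m; "position": TCP position; "ee_rot": TCP orientation; "ft_force": force on the tool from outside, world axes, zero at the start; "torque": the same for the moment, N m; "grip_width": opening from 0.0 (shut) to 1.0 (fully open); "grasp_force": force on a finger pad.
Only numpy, scipy, OpenCV 4.12 (cv2) and the standard library are available. Lean on these libraries where they do the work, as an engineer would, in place of code of your own. Each camera call takes 0.05 s, during which the arm holds its last target. There are 200 camera calls.

## Task

Pick up the round black inspection stamp and, keeping it upright, stamp the round field of the blue card first, lift it clear, then stamp the round field of the yellow card. Then set the stamp foot-down in the red sprung ring of the ink station and press it down against the spring, nearly as far as it goes, and finish while still holding it pressed down there: do not let go. Do not shift the flux bottle, the roll of tape or the heatsink.

Things in the scene. Friction and masses are not known exactly. Their poses are not given: they have to be found in the camera images.
- stamp_mid (a point): round inspection stamp standing upright on the bench, 84 mm tall, black grip part above a slightly slimmer white foot (34 mm across, 30 mm high), 36 mm across at its widest, about 90 g. This point is on its axis half-way up (42 mm above the face of the foot); its z axis points up along the stamp. Grip it from above round the black part, in its upper half, so that the lowest 30 mm stay free.
- stamp_foot (a point): centre of the stamping face under the stamp's foot; z axis up along the stamp
- stamp: the same stamp; origin at the centre of the stamping face, as stamp_foot
- blue_card: fixed job-card holder, 80 x 80 mm square, 8 mm high, blue plastic edge with a white card and a printed blue ring of 48 mm; origin at the centre of its underside. It may lie left or right of the yellow one, turned a little.
- blue_card_centre (a point): centre of the printed blue ring, on the card's top surface 8 mm above the bench; this is where the stamp's face must press
- yellow_card: fixed job-card holder like the blue one, but with a yellow plastic edge and a printed yellow ring of 48 mm; origin at the centre of its underside
- yellow_card_centre (a point): centre of the printed yellow ring, on the card's top surface 8 mm above the bench; this is where the stamp's face must press
- ink_station: fixed re-inking station: round dark steel base 108 mm across and 12 mm high, two guide rods 78 mm apart along its x axis that end 43 mm above the bench, and on a coil spring between them a red ring-shaped cup; origin at the centre of the base's underside
- cup_floor (a point): centre of the blue ink pad that is the floor of the red ring cup; it moves with the cup: 34 mm above the bench at rest, 20 mm when fully pressed down. The cup's bore is 44 mm across, flaring to 50 mm at the rim, and the rim stands 16 mm above the floor; the bore is vertical.
- ring_cup (a joint): travel of the ring cup downwards in m: 0 at rest (top), 0.014 pressed fully down; a spring pushes it up with about 2 N at the top and 9 N at the bottom
- flux_bottle: loose white needle bottle with black cap, 36 mm across, 98 mm tall, origin at the centre of its underside; leave alone
- kapton_tape: loose roll of amber tape lying flat, 69 mm across, 12 mm high, origin at the centre of its underside; leave alone
- heatsink: loose black finned heatsink 48 x 72 x 27 mm, origin at the centre of its underside; leave alone
There are look-alikes about, which are no part of the job. What is shaped like the ink_station but green or turquoise is not meant.

How it is judged:
By the outcome, as a careful person would: the job done as asked, in the order asked, and still so for the second after the job is handed in, while the arm keeps its last pose, push and grip.
It also fails if it takes over 54 s, if anything falls off the work surface, if the arm or the gripper's body presses on something with over 40 N, if the wrist force passes 120 N, or if a joint passes its speed limit or range.

## Working session

There is one attempt and no reset: what is moved stays moved. The work goes in short steps, Python scripts to look and compute and a shell command to move; the robot and the scene stay as the last step left them, time stands still between calls to the robot, and variables do not carry over. Pictures are saved under pics/ and viewed, at most 10 in all, crops included, and the job is handed in when it is done.

```bash
mkdir -p pics
cat > h.py <<'E'
import numpy as np, cv2
from workcell import readout, imaging, manip
def cam(n):
    c=imaging.camera(n); R=cv2.Rodrigues(np.array(c['rvec'],float))[0]
    K=np.array([[c['fx'],0,c['cx']],[0,c['fy'],c['cy']],[0,0,1.]])
    return c['color'],K,R,np.array(c['tvec'],float).reshape(3)
def ray(px,C,z):
    _,K,R,t=C; o=-R.T@t; d=R.T@np.linalg.inv(K)@np.array([px[0],px[1],1.]); return o+d*(z-o[2])/d[2]
def proj(p,C):
    _,K,R,t=C; q=K@(R@np.array(p)+t); return q[:2]/q[2]
def save(n,im): cv2.imwrite('pics/'+n,cv2.cvtColor(im,cv2.COLOR_RGB2BGR))
E
python3 - <<'E'
from h import *
for n in ('scene','top'):
    C=cam(n); save(n+'0.png',C[0]); print(n,-C[2].T@C[3])
o=readout.get_obs()
for k,v in o.items(): print(k,np.round(v,4))
E
```

```text
scene [ 0.06975617 -0.21052801  0.66344628]
top [0.4176037  0.1904589  1.24583736]
clock 0.1
joint_pos [-1.3706  0.3328 -0.0647  1.4608  0.0216  1.3499 -0.0885]
joint_velocities [ 0.0006 -0.0017  0.0003 -0.0018  0.0012  0.0004 -0.0003]
tau [ 1.90000e-03 -6.26743e+01  4.94000e-02 -3.92429e+01  1.64000e-02
  6.90000e-03  0.00000e+00]
position [0.138  0.6093 0.2476]
ee_rot [ 1.111e-01  9.938e-01 -6.000e-04 -0.000e+00]
ft_force [ 0.0204  0.0546 -0.0445]
torque [-0.0413  0.0294  0.0092]
grasp_force 0.0
grip_width 1.0002
```

View pics/scene0.png

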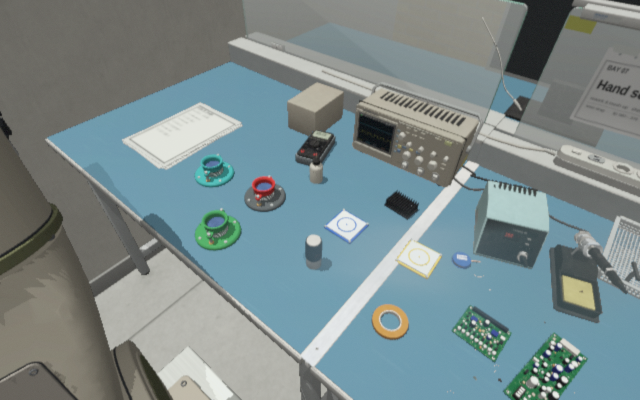

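View pics/top0.png

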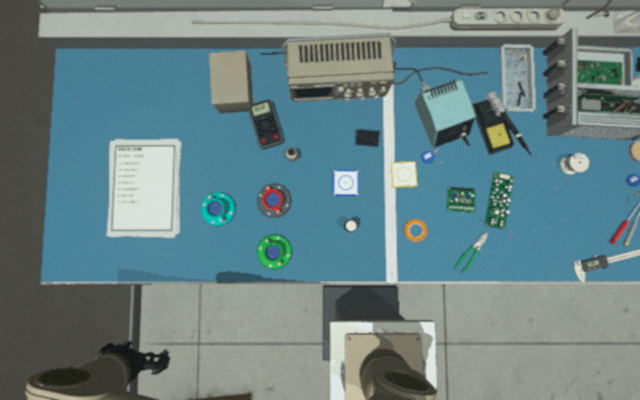

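The scene view shows the blue card at (347,224), the yellow card at (419,257), the red station at (264,190), the tape at (390,321) and the heatsink at (402,203). Green and turquoise decoys sit at (217,228) and (213,170). The stamp could be either upright object: scene (314,248) / top (351,225), or scene (316,172) / top (292,153). I'll crop both for a closer look.

Run:
```python
from h import *
C=cam('scene');T=cam('top')
a=[cv2.resize(im[v-35:v+35,u-35:u+35],(380,280),interpolation=cv2.INTER_CUBIC) for im,u,v in ((C[0],314,248),(C[0],316,172),(T[0],351,225),(T[0],292,153))]
save('crop1.png',np.vstack([np.hstack(a[:2]),np.hstack(a[2:])]))
# rough
for n,c,px,z in (('A',T,(351,225),.09),('B',T,(292,153),.09),('A',C,(314,262),0),('B',C,(316,182),0),('blue',C,(347,224),.008),('blue',T,(346,182.5),.008),('yel',C,(419,257),.008),('yel',T,(404,174.5),.008),('ink',T,(274,200),.034),('ink',C,(264,186),.04)):
    print(n,ray(px,c,z).round(4))
```

```text
A [0.4405 0.0992 0.09  ]
B [0.652  0.2706 0.09  ]
A [0.4436 0.1004 0.    ]
B [0.6537 0.2695 0.    ]
blue [0.5768 0.1078 0.008 ]
blue [0.5746 0.107  0.008 ]
yel [ 0.6005 -0.0743  0.008 ]
yel [ 0.5995 -0.0747  0.008 ]
ink [0.518  0.3287 0.034 ]
ink [0.5208 0.332  0.04  ]
```

View pics/crop1.png

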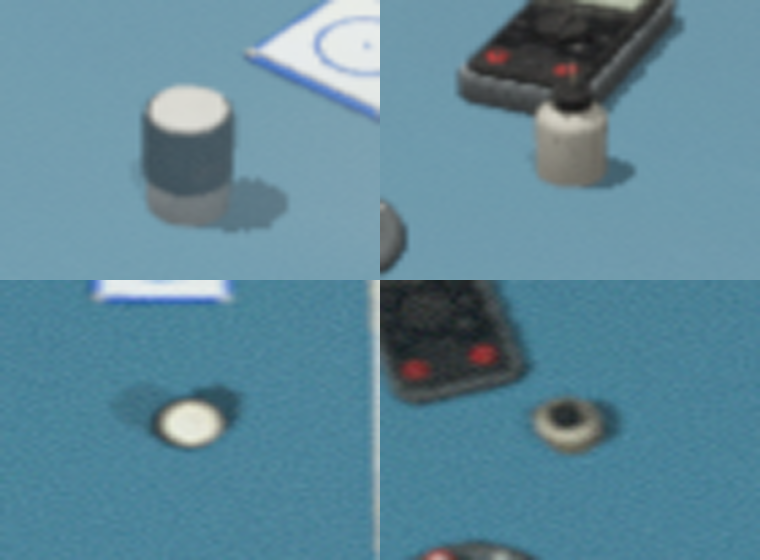

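The left crops show A is the stamp: a black grip over a white foot with a white top. B is the flux bottle. Next I'll measure both with masks.

```bash
cat > m.py <<'E'
from h import *
def big(m,c,r):
    k=np.zeros_like(m);u,v=int(c[0]),int(c[1]);k[v-r:v+r,u-r:u+r]=m[v-r:v+r,u-r:u+r]
    return max(cv2.findContours(k,cv2.RETR_EXTERNAL,cv2.CHAIN_APPROX_NONE)[0],key=cv2.contourArea)
def measure(n,C,what):
    hsv=cv2.cvtColor(C[0],cv2.COLOR_RGB2HSV)
    for name,p0,z,lo,hi,r in what:
        m=cv2.inRange(hsv,lo,hi)
        if lo[0]==170: m|=cv2.inRange(hsv,(0,lo[1],lo[2]),(8,255,255))
        try:c=big(m,proj(p0,C),r)
        except Exception as e: print(n,name,'none');continue
        P=np.array([ray(q,C,z) for q in c[:,0,:]])
        (ctr,wh,a)=cv2.minAreaRect((P[:,:2]*1000).astype(np.float32)); e=cv2.fitEllipse((P[:,:2]*1000).astype(np.float32))
        print(n,name,'rect',np.round(ctr,1),np.round(wh,1),round(a,1),'ell',np.round(e[0],1),np.round(e[1],1))
S=('stamp',(.441,.1,.084),.084,(0,0,150),(179,60,255),14)
CARDS=[('blue',(.575,.107,.008),.008,(108,90,60),(130,255,255),30),('yellow',(.6,-.0745,.008),.008,(18,90,90),(35,255,255),30)]
RED=('red',(.519,.33,.05),.05,(170,120,60),(179,255,255),20)
E
python3 - <<'E'
from m import *
for n in ('top','scene'): measure(n,cam(n),[S]+CARDS+[RED])
# rods axis: crop
C=cam('scene');save('ink.png',cv2.resize(C[0][155:225,214:314],(800,560),interpolation=cv2.INTER_CUBIC))
E
```

```text
top stamp rect [439.2  98.7] [29.1 26. ] 89.9 ell [439.3  99.2] [27.  28.6]
top blue rect [537.  108.9] [59.2  3.1] 89.9 ell [  534.3 -1255.8] [3.10000e+00 4.14332e+04]
top yellow rect [563.3 -75.3] [ 3.7 59.4] 3.3 ell [563.2 -75.1] [ 4.2 67.8]
top red rect [520.2 332.2] [60.2 60. ] 74.0 ell [520.  331.8] [56.8 65.1]
scene stamp rect [439.1  98.3] [29.3 30.8] 40.1 ell [438.8  98.4] [28.6 30.7]
scene blue rect [535.  109.4] [66.2  5.1] 89.1 ell [535.1 110.6] [ 4.9 66.4]
scene yellow rect [ 602.2 -111. ] [57.1  2.3] 2.5 ell [ 601.9 -111. ] [ 2.4 53.9]
scene red rect [512.1 321.2] [79.7 57. ] 58.1 ell [510.8 324.9] [55.  79.4]
```

View pics/ink.png

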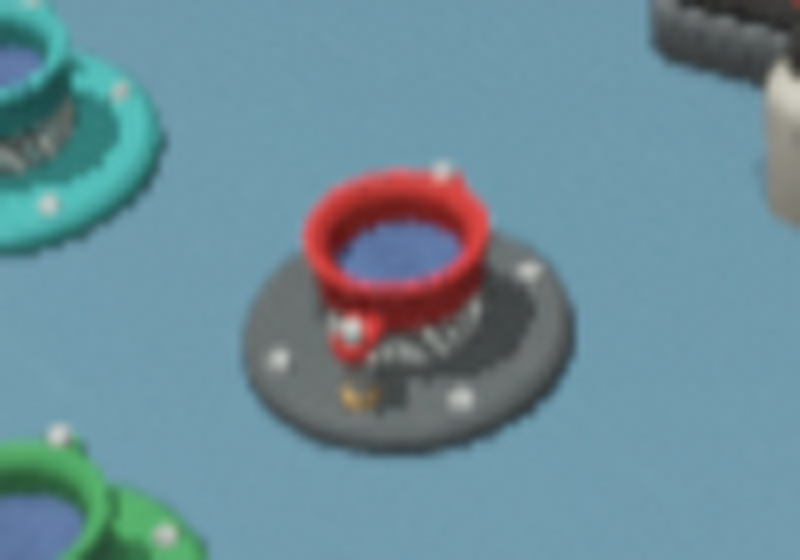

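The crop shows the red ring cup centred near crop pixel (397,235), with rod tips at (350,325) and (442,170). I'll refine the cards and cup using all the masked pixels.

Run:
```python
from m import *
for n in ('top','scene'):
    C=cam(n);hsv=cv2.cvtColor(C[0],cv2.COLOR_RGB2HSV)
    for name,p0,z,lo,hi,r in CARDS+[('pad',(.5195,.331,.034),.034,(106,80,40),(130,255,255),9)]:
        m=cv2.inRange(hsv,lo,hi);u,v=proj(p0,C).astype(int)
        if name!='pad': m=cv2.inRange(hsv,lo,hi)|cv2.inRange(hsv,(0,0,170),(179,50,255))
        ys,xs=np.nonzero(m[v-r:v+r,u-r:u+r]); 
        P=np.array([ray((x+u-r,y+v-r),C,z)[:2]*1000 for x,y in zip(xs,ys)],np.float32)
        c,wh,a=cv2.minAreaRect(P);print(n,name,len(P),np.round(c,1),np.round(wh,1),round(a,1),P.mean(0).round(1))
    if n=='scene':
        f=lambda x,y:(214+x/8-.5+.06,155+y/8-.5+.06)
        a=ray(f(350,325),C,.043);b=ray(f(442,170),C,.043);print('rods',a,b,(a+b)/2,np.linalg.norm(a-b)); print('rim',ray(f(397,235),C,.05))
o=readout.get_obs();p=o['position'];from scipy.spatial.transform import Rotation as Ro
Rt=Ro.from_quat(o['ee_rot']).as_matrix();print(((np.array([.439,.0987,.16])-p)@Rt/.4).round(4))
```

```text
top blue 492 [574.7 108.5] [78.2 78.8] 89.7 [573.8 109.9]
top yellow 1090 [602.4 -84.5] [144.6 187.1] 89.0 [602.6 -50.1]
top pad 129 [521.1 334.8] [36.8 36.6] 0.5 [520.6 334.3]
scene blue 758 [547.4 108.7] [ 79.2 133.3] 89.6 [567.6 107.8]
scene yellow 1509 [608.3 -53.3] [143.4 127. ] 38.3 [603.1 -57.2]
scene pad 66 [523.9 338.1] [24.4 30.1] 14.5 [524.  338.6]
rods [0.48407386 0.31764358 0.043     ] [0.55484305 0.34849089 0.043     ] [0.51945845 0.33306724 0.043     ] 0.07719997108517627
rim [0.51773907 0.3305116  0.05      ]
[-1.0158 -1.0793  0.2207]
```

```bash
cat > w.py <<'E'
import sys
from m import *
from scipy.spatial.transform import Rotation as Ro
o=readout.get_obs();p=np.array(o['position']);Rt=Ro.from_quat(o['ee_rot']).as_matrix()
print('t',round(o['clock'],2),'p',p.round(4),'tilt',np.round(Rt[:2,2],4),'F',np.round(o['ft_force'],1),'w',round(o['grip_width'],3),'gf',o['grasp_force'])
for a in sys.argv[1:]:
    print(a,((np.array(eval(a))-p)@Rt/.4).round(4))
E
R='[[-0.05,-0.054,0.011,0],[-0.1,-0.108,0.022,0],[-0.15,-0.162,0.033,0],[-0.2,-0.216,0.044,0],[-0.254,-0.27,0.055,0]]'
python3 -m crank '[[-0.05,-0.054,0.011,0],[-0.1,-0.108,0.022,0],[-0.15,-0.162,0.033,0],[-0.2,-0.216,0.044,0],[-0.254,-0.27,0.055,0]]' 1
python3 -m crank '[[-0.05,-0.054,0.011,0],[-0.1,-0.108,0.022,0],[-0.15,-0.162,0.033,0],[-0.2,-0.216,0.044,0],[-0.254,-0.27,0.055,0]]' 
python3 w.py '(.439,.0987,.16)'
```

```text
clock: 0.87
position: [0.2136, 0.4806, 0.2262]
ee_rot: [0.111, 0.994, 0.0, -0.0]
ft_force: [0.4, 0.5, 0.2]
grip_width: 1.0
grasp_force: 0.0
clock: 1.28
position: [0.2889, 0.3528, 0.2043]
ee_rot: [0.111, 0.994, 0.0, 0.0]
ft_force: [1.4, -0.4, -0.0]
grip_width: 1.003
grasp_force: 0.0
t 1.28 p [0.2889 0.3528 0.2043] tilt [0.0001 0.0007] F [ 1.4 -0.4 -0. ] w 1.003 gf 0.0
(.439,.0987,.16) [-0.5063 -0.5369  0.1104]
```

```bash
python3 -m crank '[[-0.05,-0.054,0.011,0],[-0.1,-0.108,0.022,0],[-0.15,-0.162,0.033,0],[-0.2,-0.216,0.044,0],[-0.253,-0.268,0.055,0]]' >/dev/null
python3 -m crank '[[-0.06,-0.065,0.011,0],[-0.12,-0.13,0.022,0],[-0.18,-0.195,0.033,0],[-0.22,-0.235,0.044,0],[-0.253,-0.268,0.055,0]]' >/dev/null
python3 -m crank '[[0,0,0,0],[0,0,0,0],[0,0,0,0]]' >/dev/null
python3 w.py '(.439,.0987,.058)'
python3 -c "
from m import *
C=cam('scene');save('above.png',cv2.resize(C[0][150:310,220:430],(800,600)))"
```

```text
t 2.37 p [0.4383 0.1009 0.1604] tilt [-0.      0.0004] F [ 0.9  1.6 -0.2] w 0.999 gf 0.0
(.439,.0987,.058) [-0.0029 -0.0051  0.2561]
```

View pics/above.png

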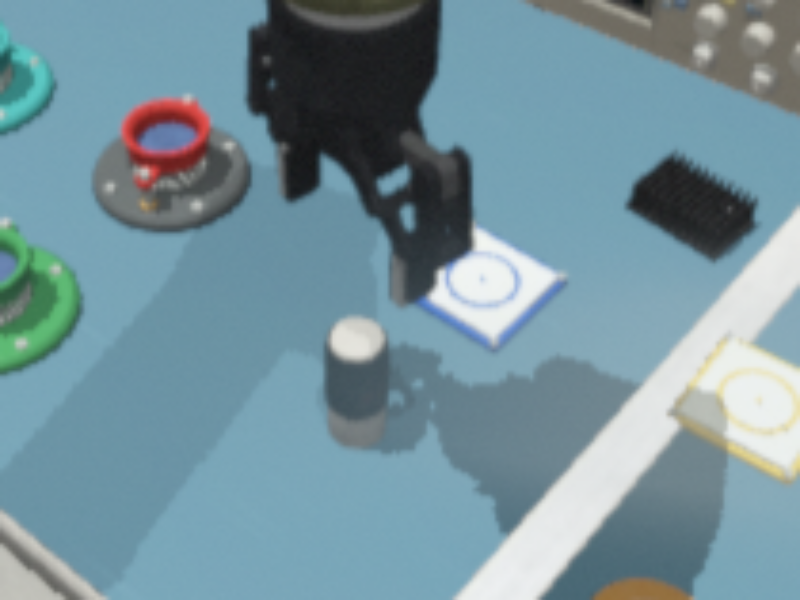

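The picture shows the open fingers, at crop (300,170) and (410,285), straddling the stamp top at (357,340). They are well aligned, so I'll descend and grip.

```bash
python3 -m crank '[[-0.003,-0.005,0.06,0],[-0.003,-0.005,0.12,0],[-0.003,-0.005,0.18,0],[-0.003,-0.005,0.23,0],[-0.003,-0.005,0.256,0]]' 1 >/dev/null
python3 -m crank '[[0,0,0,0],[0,0,0,0],[0,0,0,0]]' >/dev/null
python3 w.py
python3 -m crank '[[0,0,0,0],[0,0,0,0],[0,0,0,0],[0,0,0,0],[0,0,0,0]]' -1 60 >/dev/null
python3 -m crank '[[0,0,0,0],[0,0,0,0],[0,0,0,0],[0,0,0,0],[0,0,0,0]]' 
python3 w.py
```

```text
t 3.08 p [0.44   0.0986 0.059 ] tilt [0.0014 0.0009] F [-0.2  1.  -0. ] w 1.002 gf 0.0
clock: 3.92
position: [0.4396, 0.0981, 0.0584]
ee_rot: [0.111, 0.994, 0.0, 0.0]
ft_force: [-1.4, -0.1, 6.7]
grip_width: 0.408
grasp_force: 59.1
t 3.92 p [0.4396 0.0981 0.0584] tilt [0.0005 0.0006] F [-1.4 -0.1  6.7] w 0.408 gf 59.05250430107117
```

```bash
python3 -m crank '[[0,0,-0.03,0],[0,0,-0.06,0],[0,0,-0.09,0],[0,0,-0.12,0],[0,0,-0.15,0]]' >/dev/null
python3 -m crank '[[0,0,0,0],[0,0,0,0]]' >/dev/null
python3 w.py '(.575,.1083,.1164)' 
python3 -c "
from m import *
C=cam('scene');save('held.png',cv2.resize(C[0][180:280,260:380],(720,600)))"
```

```text
t 4.5 p [0.4395 0.0982 0.118 ] tilt [0.0009 0.0008] F [-0.9  0.2 -0.9] w 0.407 gf 59.77644503116608
(.575,.1083,.1164) [-0.3248  0.0995  0.0044]
```

View pics/held.png

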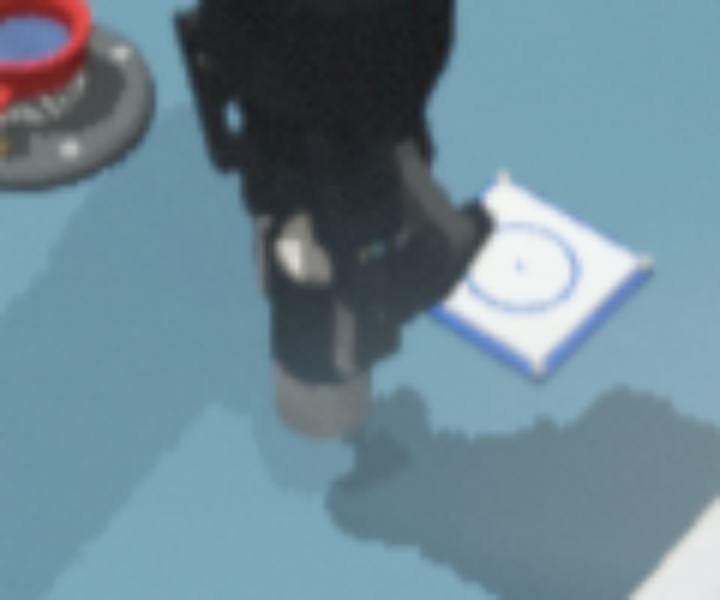

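The stamp is held upright with its foot free, the foot's bottom at crop (322,437). I'll move over the blue card.

```bash
python3 -m crank '[[-0.07,0.022,0,0],[-0.14,0.044,0,0],[-0.21,0.066,0,0],[-0.28,0.088,0.002,0],[-0.325,0.1,0.004,0]]' >/dev/null
python3 -m crank '[[0,0,0,0],[0,0,0,0],[0,0,0,0]]' >/dev/null
python3 w.py '(.575,.1083,.0664)'
```

```text
t 5.22 p [0.5739 0.1079 0.1152] tilt [-0.002  -0.0007] F [ 1.1  0.  -0.8] w 0.406 gf 59.76906895637512
(.575,.1083,.0664) [-0.0026  0.0016  0.1219]
```

```bash
python3 -m crank '[[-0.002,0.001,0.04,0],[-0.002,0.001,0.08,0],[-0.002,0.001,0.1,0],[-0.002,0.001,0.112,0],[-0.002,0.001,0.115,0]]' >/dev/null
python3 -m crank '[[0,0,0,0],[0,0,0.0025,0],[0,0,0.0025,0]]' >/dev/null;python3 w.py
python3 -m crank '[[0,0,0.0025,0],[0,0,0.0025,0],[0,0,0.0025,0]]' >/dev/null;python3 w.py
```

```text
t 5.88 p [0.5761 0.1086 0.0699] tilt [0.0009 0.0005] F [-0.9  0.8 -0.6] w 0.404 gf 59.780906438827515
t 6.13 p [0.5758 0.1085 0.0684] tilt [0.0002 0.0002] F [ 0.   0.4 -0.7] w 0.407 gf 59.78134274482727
```

```bash
python3 -m crank '[[0,0,0.0025,0],[0,0,0.005,0],[0,0,0.005,0],[0,0,0.005,0]]' >/dev/null;python3 w.py
python3 -m crank '[[0,0,0.0012,0],[0,0,0.0025,0],[0,0,0.0025,0],[0,0,0.0025,0]]' >/dev/null;python3 w.py
```

```text
t 6.47 p [0.576  0.1085 0.0665] tilt [0.0003 0.0002] F [-0.4 -0.   3.9] w 0.404 gf 60.074336528778076
t 6.8 p [0.5761 0.1085 0.0664] tilt [0.0006 0.0007] F [-4.5 -0.4 12.8] w 0.407 gf 61.384971141815186
```

Contact is at the expected height. I'll press a touch more, hold, then lift and go to yellow.

```bash
python3 -m crank '[[0,0,0.0015,0],[0,0,0.0015,0],[0,0,0.0015,0],[0,0,0.0015,0],[0,0,0.0015,0]]' >/dev/null;python3 w.py
python3 -m crank '[[0,0,-0.02,0],[0,0,-0.05,0],[0,0,-0.08,0],[0,0,-0.11,0],[0,0,-0.14,0]]' >/dev/null
python3 -m crank '[[0,0,0,0],[0,0,0,0],[0,0,0,0]]' >/dev/null; python3 w.py '(.6003,-.0743,.1164)'
```

```text
t 7.22 p [0.5762 0.1085 0.0664] tilt [0.0007 0.0009] F [-7.  -1.5 18.8] w 0.413 gf 61.950531005859375
t 7.88 p [0.5755 0.1085 0.1204] tilt [-0.0005  0.0001] F [ 0.5 -0.4 -0.2] w 0.405 gf 59.82911288738251
(.6003,-.0743,.1164) [-0.1614 -0.4321  0.0098]
```

```bash
python3 -m crank '[[-0.016,-0.043,0,0],[-0.032,-0.086,0,0],[-0.048,-0.13,0,0],[-0.064,-0.173,0,0],[-0.081,-0.216,0,0]]' >/dev/null
python3 -m crank '[[-0.02,-0.055,0,0],[-0.04,-0.11,0,0],[-0.057,-0.155,0,0],[-0.072,-0.194,0,0],[-0.081,-0.216,0,0]]' >/dev/null
python3 -m crank '[[0,0,0,0],[0,0,0,0],[0,0,0,0]]' >/dev/null
python3 w.py '(.6003,-.0743,.0664)'
```

```text
t 8.97 p [ 0.6007 -0.0727  0.1203] tilt [-0.0006  0.0008] F [-0.1  0.4 -0.1] w 0.41 gf 59.851067662239075
(.6003,-.0743,.0664) [ 0.     -0.0041  0.1347]
```

```bash
python3 -m crank '[[0,-0.003,0.04,0],[0,-0.003,0.08,0],[0,-0.003,0.11,0],[0,-0.003,0.125,0],[0,-0.003,0.13,0]]' >/dev/null
python3 -m crank '[[0,0,0,0],[0,0,0,0],[0,0,0,0]]' >/dev/null;python3 w.py
python3 -m crank '[[0,0,0.0025,0],[0,0,0.005,0],[0,0,0.005,0],[0,0,0.005,0]]' >/dev/null;python3 w.py
```

```text
t 9.63 p [ 0.6011 -0.0755  0.0695] tilt [0.0013 0.0001] F [-0.3 -0.6 -1.2] w 0.409 gf 59.85024690628052
t 9.97 p [ 0.6005 -0.0755  0.0667] tilt [0.     0.0001] F [ 0.5 -0.1 -0.8] w 0.404 gf 59.85036492347717
```

```bash
python3 -m crank '[[0,0,0.0025,0],[0,0,0.0025,0],[0,0,0.0025,0],[0,0,0.0025,0]]' >/dev/null;python3 w.py
python3 -m crank '[[0,0,0.002,0],[0,0,0.002,0],[0,0,0.002,0],[0,0,0.002,0]]' >/dev/null;python3 w.py
```

```text
t 10.3 p [ 0.6008 -0.0756  0.0665] tilt [0.0006 0.0004] F [-3.   0.6  8.3] w 0.41 gf 60.902005434036255
t 10.63 p [ 0.601  -0.0756  0.0665] tilt [0.001  0.0007] F [-6.1  1.2 15.7] w 0.405 gf 61.68570399284363
```

```bash
python3 -m crank '[[0,0,0.0008,0],[0,0,0.0008,0],[0,0,0.0008,0]]' >/dev/null;python3 w.py
python3 -m crank '[[0,0,-0.03,0],[0,0,-0.08,0],[0,0,-0.13,0],[0,0,-0.17,0],[0,0,-0.2,0]]' >/dev/null
python3 -m crank '[[0,0,0,0],[0,0,0,0],[0,0,0,0]]' >/dev/null; python3 w.py '(.5195,.3325,.1464)'
```

```text
t 10.88 p [ 0.6011 -0.0756  0.0665] tilt [0.0012 0.0008] F [-7.3  2.7 16.9] w 0.41 gf 61.666749715805054
t 11.55 p [ 0.6    -0.0754  0.1435] tilt [-0.0014  0.0001] F [-0.6  0.2 -0.4] w 0.406 gf 60.03143548965454
(.5195,.3325,.1464) [ 0.4215  0.95   -0.0068]
```

```bash
python3 -m crank '[[0.028,0.063,0,0],[0.056,0.126,0,0],[0.084,0.19,0,0],[0.112,0.253,0,0],[0.14,0.317,-0.003,0]]' >/dev/null
python3 -m crank '[[0.028,0.063,0,0],[0.056,0.126,0,0],[0.084,0.19,0,0],[0.112,0.253,0,0],[0.14,0.317,-0.003,0]]' >/dev/null
python3 -m crank '[[0.035,0.08,0,0],[0.07,0.16,0,0],[0.1,0.23,0,0],[0.125,0.28,0,0],[0.14,0.316,-0.001,0]]' >/dev/null
python3 -m crank '[[0,0,0,0],[0,0,0,0],[0,0,0,0]]' >/dev/null; python3 w.py '(.5195,.3325,.1164)'
python3 -c "
from m import *
C=cam('scene');save('cup.png',cv2.resize(C[0][110:230,194:344],(750,600)));f=lambda z:((proj((.5195,.3325,z),C)-[194,110])*5).round(0);print(f(.088),f(.05))"
```

```text
t 13.05 p [0.5212 0.3303 0.1469] tilt [-0.0003 -0.0014] F [-0.3 -0.6 -0.5] w 0.406 gf 60.05010008811951
(.5195,.3325,.1164) [0.0054 0.0044 0.0762]
[338. 308.] [346. 366.]
```

View pics/cup.png

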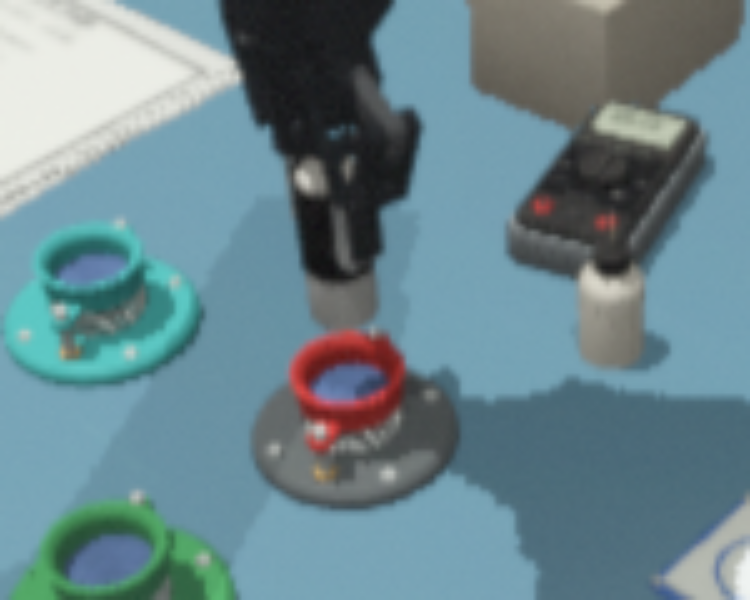

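The stamp foot's centre is near crop (343,308), above the red cup at (348,367), within a few mm of the projected target. I'll correct and lower into the cup.

```bash
python3 -m crank '[[0.005,0.004,0,0],[0.005,0.004,0.03,0],[0.005,0.004,0.06,0],[0.005,0.004,0.075,0]]' >/dev/null
python3 -m crank '[[0,0,0,0],[0,0,0,0],[0,0,0,0]]' >/dev/null; python3 w.py '(.5195,.3325,.0964)'
python3 -m crank '[[0,0,0.01,0],[0,0,0.02,0],[0,0,0.03,0],[0,0,0.04,0],[0,0,0.047,0]]' >/dev/null
python3 -m crank '[[0,0,0,0],[0,0,0,0],[0,0,0,0]]' >/dev/null; python3 w.py '(.5195,.3325,.0799)'
```

```text
t 13.68 p [0.5192 0.3342 0.1175] tilt [0.0002 0.0001] F [ 0.2  0.  -0.7] w 0.406 gf 60.04928469657898
(.5195,.3325,.0964) [-0.0016 -0.004   0.0528]
t 14.35 p [0.5192 0.3342 0.0987] tilt [0.0002 0.0002] F [ 0.2  0.6 -1.4] w 0.407 gf 60.04895567893982
(.5195,.3325,.0799) [-0.0018 -0.0041  0.0471]
```

```bash
python3 -m crank '[[-0.001,-0.002,0.006,0],[-0.001,-0.002,0.012,0],[-0.001,-0.002,0.018,0],[-0.001,-0.002,0.024,0],[-0.001,-0.002,0.026,0]]' >/dev/null
python3 -m crank '[[0,0,0,0],[0,0,0,0]]' >/dev/null; python3 w.py
python3 -m crank '[[0,0,0.004,0],[0,0,0.008,0],[0,0,0.012,0],[0,0,0.015,0],[0,0,0.017,0]]' >/dev/null
python3 -m crank '[[0,0,0,0],[0,0,0,0],[0,0,0,0],[0,0,0,0]]' >/dev/null; python3 w.py '(.5195,.3325,.0797)'
```

```text
t 14.93 p [0.5194 0.3333 0.0884] tilt [0.0002 0.0002] F [-1.2 -1.2  2.7] w 0.41 gf 60.039069056510925
t 15.68 p [0.5195 0.3333 0.0817] tilt [0.0003 0.0002] F [-0.9 -2.   6.7] w 0.408 gf 60.493624806404114
(.5195,.3325,.0797) [-0.0005 -0.0019  0.0049]
```

```bash
python3 -m crank '[[0,0,0.0025,0],[0,0,0.005,0],[0,0,0.005,0],[0,0,0.005,0],[0,0,0.005,0]]' >/dev/null
python3 -m crank '[[0,0,0,0],[0,0,0,0],[0,0,0,0]]' >/dev/null; python3 w.py
python3 -c "
from m import *
C=cam('scene');save('end.png',cv2.resize(C[0][140:230,204:324],(720,540)))"
```

```text
t 16.35 p [0.5195 0.3333 0.0798] tilt [0.0003 0.0003] F [-0.9 -1.7  7.4] w 0.408 gf 60.576417446136475
```

View pics/end.png

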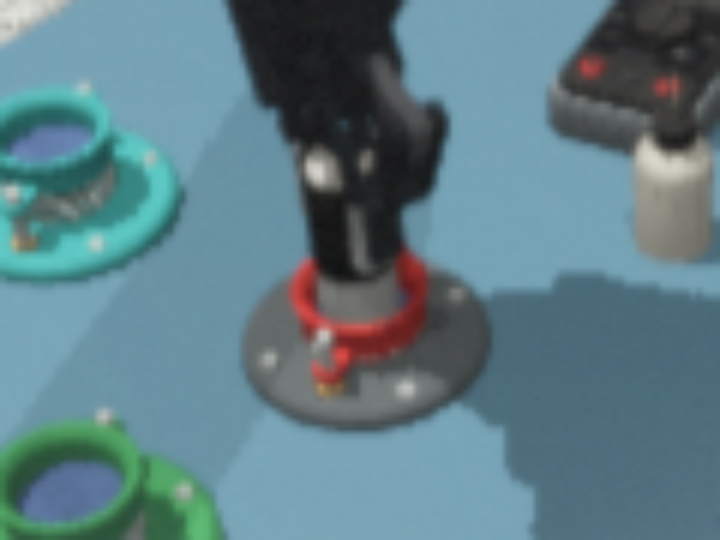

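The foot sits upright in the red cup at (360,300), and the cup is pressed almost to the base, with about 12.5 mm of its 14 mm travel used. I'll nudge it slightly further and hand in.

```bash
python3 -m crank '[[0,0,0.0015,0],[0,0,0.0015,0],[0,0,0.0015,0],[0,0,0.0015,0],[0,0,0.0015,0]]' >/dev/null; python3 w.py
python3 -c "
from workcell import manip
print(manip.hand_in())"
```

```text
t 16.82 p [0.5195 0.3333 0.0792] tilt [0.0004 0.0003] F [-0.1 -2.5  7.4] w 0.406 gf 60.64375162124634
the job is handed in; nothing more can be done
None
```

Handed in at about 17 s: the blue card was stamped first (about 19 N) and then the yellow (about 17 N), and the stamp is still gripped and pressed about 13 of 14 mm down in the red cup; I never went near the flux bottle, tape or heatsink.

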